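# Slide the fresh bowl into the drying pen

### The job

Slide the round board carrying the freshly made wide bowl along the bench and in through the sprung flap of the drying pen, far enough that the flap swings fully shut behind it, then leave it there. The clay is wet, so keep the bowl upright and never lift its board off the bench, and leave the tall cup on its own board where it stands.

Things in the scene. Friction and masses are not known exactly. Their poses are not given: they have to be found in the camera images.
- bowl_bat: Task piece, loose, about 0.3 kg, all in one piece; a round plywood board 84 mm across, 18 mm thick, flat on the bench, carrying a wide shallow open bowl of grey-brown clay (foot 40 mm, rim 74 mm across, rim 52 mm above the bench). Origin: centre of the board's underside; z up. Starts in front of the gate, on either side of the pen's centre line; the cup's board stands on the other side.
- cup_bat: Bystander, loose: the same plywood board (84 mm across, 18 mm thick) but with a narrow tall clay cup on it (48 mm across, top 72 mm above the bench). Origin: centre of the board's underside; z up. Must stay where it stands.
- pen: Drying pen fixed to the bench: wooden walls 50 mm high, 10 mm thick, open top, no floor. Origin: on the bench, mid gate opening. x axis points level through the gate into the pen, y to the left of that, z up. Inside: y -57 to +57 mm, from the gate at x = 0 to the end wall at x = 215 mm. Two guide wings, as high, flare from y = +-60 mm at x = 0 to y = +-86 mm at x = -53 mm.
- flap (a joint): Gate flap, upright aluminium sheet 4 mm thick, 4 to 46 mm above the bench, pin at pen x = 0, y = -53 mm, 105 mm long across the gate. Value in rad: 0 shut, grows as it swings into the pen (only that way), stop at 1.6. A weak spring (0.16 N m wide open) shuts it in about 1 s. It can shut only with the board's centre 135 mm or more past the gate; at the end wall that is 173 mm.
There are look-alikes about, which are no part of the job. Leave any green or yellow look-alike of the bowl_bat alone.

How it is judged:
On the way:
1. the bowl's board slides through the gateway, flat on the bench, with the flap pushed open (x of bowl_bat in the frame of pen between 0 and 0.11 m and y of bowl_bat in the frame of pen between -0.03 and 0.03 m and value of joint flap above 0.5 rad and height (world z) of bowl_bat below 0.012 m), for 0.1 s.
At the end, for the whole second after the job is handed in: The bowl's board lies at rest flat on the bench inside the pen (centre 120 to 190 mm past the gate, within 30 mm of the centre line, tilted less than 0.15 rad), the flap is shut behind it (less than 0.1 rad open), and the cup's board is within 30 mm of where it stood (x of bowl_bat in the frame of pen between 0.12 and 0.19 m and y of bowl_bat in the frame of pen between -0.03 and 0.03 m and height (world z) of bowl_bat below 0.008 m and angle between bowl_bat's own z axis and vertical below 0.15 rad and linear speed of bowl_bat below 0.02 m/s and value of joint flap below 0.1 rad and distance of cup_bat from where it was at the start of the episode below 0.03 m); the robot touches nothing.
It fails at once if the bowl's board is lifted off the bench (more than 15 mm) (height (world z) of bowl_bat above 0.015 m).
It fails at once if the bowl is tipped by more than 0.35 rad (angle between bowl_bat's own z axis and vertical above 0.35 rad).
It fails at once if the cup's board is moved by more than 30 mm or tipped (distance of cup_bat from where it was at the start of the episode above 0.03 m or angle between cup_bat's own z axis and vertical above 0.35 rad).
It also fails if it takes over 45 s, if anything falls off the work surface, if the arm or the gripper's body presses on something with over 40 N, if the wrist force passes 120 N, or if a joint passes its speed limit or range.

### The arm

A 6-joint arm with a two-finger parallel gripper is mounted at the origin on the work surface. World frame = base frame: x ahead of the robot, y to its left, z up, the work surface at z = 0. Lengths are in m, angles in rad, forces in N, time in s.
With the tool pointing down it reaches from about 0.325 to 0.9 m from the base axis. Payload 6.1 kg.
Tool frame: the origin (TCP) lies between the finger pads; the fingertips stand 25 mm ahead of it and the grasp point (between the pads) lies 6 mm ahead of it (manip.tip_reach is the distance from the TCP to the fingertips, in m); z points along the fingers, y is the direction in which the jaws open and shut (so a half turn about z gives the same grasp; the last joint's range is limited). The gripper opens to 87 mm and grips with 3 to 60 N. Pads are 19 mm wide; open, the fingers measure 117 mm over their backs; the gripper's body (75 mm by 190 mm) begins 51 mm behind the grasp point.
Start: joints at [-1.302, 0.22, 1.526, -0, 1.395, -0.126], TCP at [0.24, -0.577, 0.248] pointing down, gripper open.
Joint ranges: [-2.98, 2.98], [-0.91, 2.08], [0.09, 2.57], [-1.24, 4.39], [0.2, 2.65], [-2.68, 2.68]. Speed limits (rad/s): [2.57, 2.57, 3.01, 3.14, 3.14, 3.14].

### API

Orientations are given as a rotation vector (axis times angle).
In Python, from rig import manip gives the robot as it stands. The module is installed in compiled form; this text tells all that it offers.
- The arm moves only by the shell command python3 -m jog 'ROWS'. ROWS is JSON, a list of rows, each an object of numbers: "ax", "ay", "az": the turn, a rotation vector about the tool's x, y, z each as a share of pi rad, from -1 to 1; "dx", "dy", "dz": the shift along the tool's x, y, z each as a share of 30 mm, from -1 to 1; "grip": the gripper command: -1 is fully open, 1 is shut, values between are in proportion. A call has exactly 8 rows; each row shifts and turns the pose as measured when the row begins, along the tool's axes as they then stand; what a row does not reach is not made up. A row lasts 1/10 s, in which the tool goes at most 50 mm and 8.59 degrees, less where a joint would pass 70% of its speed; a pose out of reach is approached as far as the arm can. A call with a number of a shift or a turn outside -1 to 1 is refused whole. A call with a gripper value outside its range is refused whole. The fingers move at their own pace and stop on an object; the grip force is fixed at half the most. Time passes only in rows, so rows that do not move let the fingers close, or fill a call up. It gives the time, the measured TCP pose, the force and the opening at its end, in the units of the state.
- manip.read_state(): the state, without advancing time (a new reading comes with each control period).
- manip.grab_frame(name): name is "scene" or "top"; returns the picture (480x640x3 uint8, blue, green, red); there is no depth.
- manip.get_calibration(name): a dict with "vfov" (degrees; the focal length in pixels is half the picture's height over the tangent of half this angle, whatever the lens; pixels are square), "cx", "cy" (the principal point, pixels), "distortion" ([k1, k2, p1, p2, k3] as OpenCV has them; the pictures are not rectified), "eye" and "attitude" of the camera in the world. Camera axes: x right, y up, looking along -z (the intrinsics and any distortion apply to the point x, -y, -z); pixel columns grow to the right and rows downward; lengths in m; the calibration is good to about 2 mm. A picture is of the moment at which its call begins. get_calibration takes no time and is no camera call.
- manip.finish_job(): hands the job in, once; it reports no verdict.
The state is a dict: "clock": time; "joints": joint angles; "joint_velocities": joint speeds; "tau": joint torques, N m; "ee_pos": TCP position; "tcp_rot": TCP orientation; "wrist_force": force on the tool from outside, world axes, zero at the start; "moment": the same for the moment, N m; "gripper_width": opening from 0.0 (shut) to 1.0 (fully open).
Only numpy, scipy, OpenCV 4.12 (cv2) and the standard library are available. Lean on these libraries where they do the work, as an engineer would, in place of code of your own. Each camera call takes 0.05 s, during which the arm holds its last target.

## Working session

There is one attempt and no reset: what is moved stays moved. The work goes in short steps, Python scripts to look and compute and a shell command to move; the robot and the scene stay as the last step left them, time stands still between calls to the robot, and variables do not carry over. Pictures are saved under pics/ and viewed, and the job is handed in when it is done.

```bash
mkdir -p pics; ls
python3 - <<'E'
from rig import manip
import cv2
for n in("scene","top"):
    print(n,manip.get_calibration(n))
    cv2.imwrite(f"pics/{n}0.png",manip.grab_frame(n))
print(manip.read_state(),manip.tip_reach)
E
```

```text
pics
scene {'vfov': 51.791858475648944, 'cx': 326.0109004555659, 'cy': 236.81884755244894, 'distortion': array([0.00482727, 0.        , 0.        , 0.        , 0.        ]), 'eye': array([ 1.10131429, -0.32660844,  0.66117784]), 'attitude': array([0.71069015, 0.43719366, 1.02880883])}
top {'vfov': 51.43096273200946, 'cx': 318.4767612824125, 'cy': 241.41901773451332, 'distortion': array([-0.01096475,  0.        ,  0.        ,  0.        ,  0.        ]), 'eye': array([ 0.42220272, -0.01338995,  0.9870228 ]), 'attitude': array([ 0.08829813, -0.09895125, -1.55802517])}
{'clock': 0.1, 'joints': array([-1.30214434e+00,  2.21192450e-01,  1.52750593e+00,  1.35681290e-06,
        1.39470423e+00, -1.26113608e-01]), 'joint_velocities': array([-4.55155349e-04, -1.53793502e-03, -1.72595480e-03, -9.21225338e-05,
       -2.87700371e-04,  2.19174722e-03]), 'tau': array([ 4.08042888e-04, -4.95948923e+01, -3.88517976e+01,  7.02272239e-02,
        5.15711436e-02, -5.70023883e-05]), 'ee_pos': array([ 0.24021879, -0.57642487,  0.24651374]), 'tcp_rot': array([-3.07882257e+00, -6.15723273e-01,  2.00244528e-04]), 'wrist_force': array([-0.24270001, -0.51761692, -0.06808396]), 'moment': array([0.02888964, 0.00898836, 0.09271321]), 'gripper_width': 0.9987035390091554} 0.025
```

View pics/scene0.png

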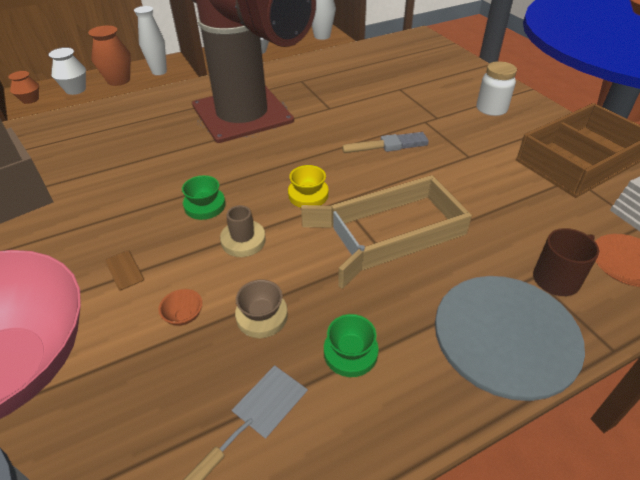

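View pics/top0.png

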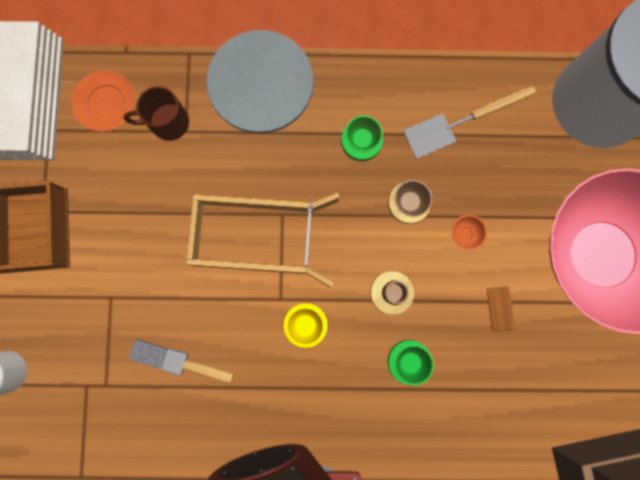

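```bash
cat > h.py <<'E'
import numpy as np, cv2
from scipy.spatial.transform import Rotation as R
from rig import manip
def cal(n):
    c=manip.get_calibration(n); f=240/np.tan(np.radians(c['vfov']/2))
    K=np.array([[f,0,c['cx']],[0,f,c['cy']],[0,0,1.]])
    return K,np.array(c['distortion']),np.array(c['eye']),R.from_rotvec(c['attitude']).as_matrix()
def ray(n,uv,z):
    K,d,e,A=cal(n); p=cv2.undistortPoints(np.float64(uv).reshape(-1,1,2),K,d).reshape(-1,2)
    v=np.c_[p[:,0],-p[:,1],-np.ones(len(p))]@A.T
    return (e+v*((z-e[2])/v[:,2:]))[:,:2]
def proj(n,P):
    K,d,e,A=cal(n); q=(np.atleast_2d(P)-e)@A; q=q*[1,-1,-1]
    return cv2.projectPoints(q,np.zeros(3),np.zeros(3),K,d)[0].reshape(-1,2)
E
python3 - <<'E'
from h import *
im=cv2.imread('pics/top0.png')
cv2.imwrite('pics/c_top.png',cv2.resize(im[150:330,180:450],None,fx=2.9,fy=2.9,interpolation=cv2.INTER_CUBIC))
s=cv2.imread('pics/scene0.png')
cv2.imwrite('pics/c_sc.png',cv2.resize(s[170:350,200:480],None,fx=2.8,fy=2.8,interpolation=cv2.INTER_CUBIC))
for p in [(410,201),(392,292),(420,186),(393,210),(308,237)]:print(p,im[p[1],p[0]],cv2.cvtColor(im,cv2.COLOR_BGR2HSV)[p[1],p[0]],ray('top',[p],0.018))
E
```

```text
(410, 201) [135 165 201] [ 14  84 201] [[ 0.6211706  -0.19988232]]
(392, 292) [124 155 192] [ 14  90 192] [[ 0.4413721  -0.16285892]]
(420, 186) [39 54 72] [ 14 117  72] [[ 0.65177216 -0.22018089]]
(393, 210) [125 196 228] [ 21 115 228] [[ 0.60266737 -0.16600354]]
(308, 237) [184 194 200] [ 19  20 200] [[0.54698084 0.0012476 ]]
```

View pics/c_top.png

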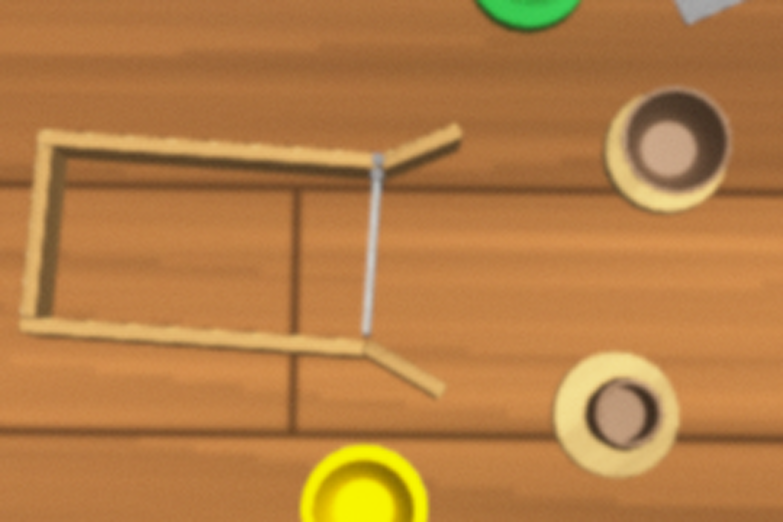

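View pics/c_sc.png

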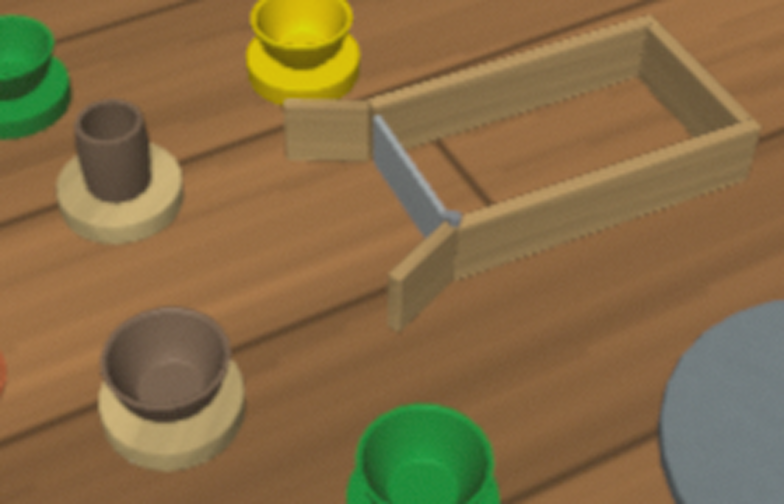

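The crops confirm the choice. Candidates in the top view:
- Grey-brown bowl on plywood at (410,201), scene (260,308). This is the target.
- Green look-alikes at (362,138) and (411,363), yellow at (305,325), and a small terracotta bowl at (469,232).
- Tall cup on plywood at (392,292), the bystander.

The gate is at about (308,237), and the pen runs to the left in the picture.

```bash
cat >> h.py <<'E'
from scipy.optimize import least_squares
def circ(p,r=None):
    c0=p.mean(0)
    return least_squares(lambda q:np.hypot(*(p-q[:2]).T)-q[2],[*c0,.042],loss='soft_l1',f_scale=.001).x
def board(im,n,c,rad=32):
    hsv=cv2.cvtColor(im,cv2.COLOR_BGR2HSV)
    m=((hsv[...,0]>17)&(hsv[...,0]<28)&(hsv[...,1]<150)&(hsv[...,2]>130)).astype(np.uint8)
    k=np.zeros_like(m); cv2.circle(k,c,rad,1,-1); m&=k
    m=cv2.morphologyEx(m,cv2.MORPH_OPEN,np.ones((2,2)))
    cs=max(cv2.findContours(m,cv2.RETR_EXTERNAL,cv2.CHAIN_APPROX_NONE)[0],key=cv2.contourArea)
    return cs.reshape(-1,2),m
E
python3 - <<'E'
from h import *
im=cv2.imread('pics/top0.png')
for nm,c in(('bowl',(410,201)),('cup',(393,292))):
    p,m=board(im,'top',c); w=ray('top',p,.018); 
    if nm=='bowl':
        # keep points outside bowl rim: drop those near clay
        hsv=cv2.cvtColor(im,cv2.COLOR_BGR2HSV); clay=((hsv[...,2]<125)&(hsv[...,1]<150)).astype(np.uint8)
        cl=cv2.dilate(clay,np.ones((5,5))); w=w[[cl[y,x]==0 for x,y in p]]
    print(nm,len(w),circ(w))
cr=lambda l:np.array(l)/2.9+[180,150]-.33
for nm,l,z in(('upwall',[(45,137),(375,160)],.05),('lowwall',[(28,325),(362,347)],.05),('flap',[(377,160),(367,332)],.046),('far outer',[(40,130),(20,330)],.05),('wings',[(458,128),(440,390)],.05)):
    w=ray('top',cr(l),z); d=w[1]-w[0]; print(nm,w,np.hypot(*d),np.degrees(np.arctan2(d[1],d[0])))
E
```

```text
bowl 98 [ 0.61982447 -0.20144267  0.04062346]
cup 122 [ 0.43864184 -0.16465683  0.0411259 ]
upwall [[ 6.17721442e-01  2.17450471e-01]
 [ 6.04819505e-01 -3.13945935e-04]] 0.21814628450219226 -93.39065205028514
lowwall [[0.49340321 0.22352745]
 [0.48149096 0.00656628]] 0.21728795144219 -93.14266877860045
flap [[ 0.60561457 -0.00158111]
 [ 0.4915658   0.00352461]] 0.11416299991308866 177.43670173527164
far outer [[0.62238479 0.22093672]
 [0.49009515 0.22858269]] 0.1325104104135966 176.69214759066764
wings [[ 0.62695486 -0.05488569]
 [ 0.45421925 -0.04423278]] 0.17306378509393402 176.47093835816713
```

```bash
cat >> h.py <<'E'
G=np.array([.543,.002]); ANG=np.radians(86.7)
PX=np.array([np.cos(ANG),np.sin(ANG)]); PY=np.array([-PX[1],PX[0]])
def pen(w): w=np.asarray(w)[:2]-G; return np.array([w@PX,w@PY])
def wor(x,y): return G+x*PX+y*PY
def plan(tx,ty,tz,yaw):
    """tool x axis to point along world angle yaw (deg), TCP to xyz; prints in tool axes now"""
    s=manip.read_state(); M=R.from_rotvec(s['tcp_rot']).as_matrix(); p=np.array(s['ee_pos'])
    d=M.T@(np.array([tx,ty,tz])-p)
    y0=np.degrees(np.arctan2(M[1,0],M[0,0])); dy=(yaw-y0+180)%360-180
    print('t',round(s['clock'],2),'pos',p.round(4),'pen',pen(p).round(4),'toolx yaw',y0.round(1),'tilt',np.degrees(np.arccos(-M[2,2])).round(2),'grip',s['gripper_width'].round(3),'F',np.round(s['wrist_force'],1))
    print('need tool shift mm',(1000*d).round(1),'=units',(d/.03).round(2),' turn about tool z deg',round(-dy,1),'=pi share',round(-dy/180,3))
    print('joints',np.round(s['joints'],2))
E
python3 - <<'E'
from h import *
b=np.array([.620,-.2015]); bp=pen(b); print(bp, pen([.4386,-.1647]))
v=np.array([-.075,0])-bp; L=np.hypot(*v); v/=L; start=bp-v*.065; print('ang',np.degrees(np.arctan2(v[1],v[0])),L,'start',start,wor(*start))
yaw=86.7+np.degrees(np.arctan2(v[1],v[0]))
w=wor(*start)
plan(w[0],w[1],.12,yaw); plan(w[0],w[1],.12,yaw+180)
E
```

```text
[-0.19873013 -0.0885866 ] [-0.17243327  0.09463096]
ang 35.60138588910036 0.1521733569296537 start [-0.25158076 -0.12642587] [ 0.65473423 -0.25644118]Traceback (most recent call last):
  File "<stdin>", line 6, in <module>
  File "h.py", line 35, in plan
    print('t',round(s['clock'],2),'pos',p.round(4),'pen',pen(p).round(4),'toolx yaw',y0.round(1),'tilt',np.degrees(np.arccos(-M[2,2])).round(2),'grip',s['gripper_width'].round(3),'F',np.round(s['wrist_force'],1))
                                                                                                                                                       ^^^^^^^^^^^^^^^^^^^^^^^^
AttributeError: 'float' object has no attribute 'round'
```

```bash
sed -i "s/s\['gripper_width'\].round(3)/round(s['gripper_width'],3)/" h.py
python3 - <<'E'
from h import *
plan(.6547,-.2564,.12,122.3); plan(.6547,-.2564,.12,302.3)
E
```

```text
t 0.1 pos [ 0.2402 -0.5764  0.2465] pen [-0.5949  0.269 ] toolx yaw 22.6 tilt 0.1 grip 0.999 F [-0.2 -0.5 -0.1]
need tool shift mm [ 505.7 -135.8  126.9] =units [16.86 -4.53  4.23]  turn about tool z deg -99.7 =pi share -0.554
joints [-1.3   0.22  1.53  0.    1.39 -0.13]
t 0.1 pos [ 0.2402 -0.5764  0.2465] pen [-0.5949  0.269 ] toolx yaw 22.6 tilt 0.1 grip 0.999 F [-0.2 -0.5 -0.1]
need tool shift mm [ 505.7 -135.8  126.9] =units [16.86 -4.53  4.23]  turn about tool z deg 80.3 =pi share 0.446
joints [-1.3   0.22  1.53  0.    1.39 -0.13]
```

```bash
python3 -m jog '[{"dx":0.8,"dy":-0.8,"grip":-0.15},{"dx":0.8,"dy":-0.8,"grip":-0.15},{"dx":0.8,"dy":-0.8,"grip":-0.15},{"dx":0.8,"dy":-0.8,"grip":-0.15},{"dx":1,"dy":-0.2,"grip":-0.15},{"dx":1,"dy":-0.1,"grip":-0.15},{"dx":1,"dy":-0.1,"grip":-0.15},{"dx":1,"dy":-0.1,"grip":-0.15}]'
python3 - <<'E'
from h import *
plan(.6547,-.2564,.12,122.3)
E
```

```text
t 0.1 pos [ 0.2402 -0.5764  0.2465] pen [-0.5949  0.269 ] toolx yaw 22.6 tilt 0.1 grip 0.999 F [-0.2 -0.5 -0.1]
need tool shift mm [ 505.7 -135.8  126.9] =units [16.86 -4.53  4.23]  turn about tool z deg -99.7 =pi share -0.554
joints [-1.3   0.22  1.53  0.    1.39 -0.13]$[0]: bad value
```

```bash
python3 -m jog '[{"ax":0,"ay":0,"az":0,"dx":0.8,"dy":-0.8,"dz":0,"grip":-0.15},{"ax":0,"ay":0,"az":0,"dx":0.8,"dy":-0.8,"dz":0,"grip":-0.15},{"ax":0,"ay":0,"az":0,"dx":0.8,"dy":-0.8,"dz":0,"grip":-0.15},{"ax":0,"ay":0,"az":0,"dx":0.8,"dy":-0.8,"dz":0,"grip":-0.15},{"ax":0,"ay":0,"az":0,"dx":1,"dy":-0.2,"dz":0,"grip":-0.15},{"ax":0,"ay":0,"az":0,"dx":1,"dy":-0.1,"dz":0,"grip":-0.15},{"ax":0,"ay":0,"az":0,"dx":1,"dy":-0.1,"dz":0,"grip":-0.15},{"ax":0,"ay":0,"az":0,"dx":1,"dy":-0.1,"dz":0,"grip":-0.15}]'
python3 - <<'E'
from h import *
plan(.6547,-.2564,.12,122.3)
E
```

```text
clock: 0.9
ee_pos: [0.3973, -0.3842, 0.2418]
tcp_rot: [-3.074, -0.603, 0.005]
wrist_force: [0.0, -0.9, -0.0]
gripper_width: 0.574
t 0.9 pos [ 0.3973 -0.3842  0.2418] pen [-0.394   0.1232] toolx yaw 22.2 tilt 0.53 grip 0.574 F [ 0.  -0.9 -0. ]
need tool shift mm [286.7 -20.  121.7] =units [ 9.56 -0.67  4.06]  turn about tool z deg -100.1 =pi share -0.556
joints [-0.91  0.06  1.72  0.    1.38  0.27]
```

```bash
python3 -m jog '[{"ax":0,"ay":0,"az":0,"dx":1,"dy":-0.07,"dz":0.1,"grip":-0.15},{"ax":0,"ay":0,"az":0,"dx":1,"dy":-0.07,"dz":0.1,"grip":-0.15},{"ax":0,"ay":0,"az":0,"dx":1,"dy":-0.07,"dz":0.1,"grip":-0.15},{"ax":0,"ay":0,"az":0,"dx":1,"dy":-0.07,"dz":0.1,"grip":-0.15},{"ax":0,"ay":0,"az":0,"dx":1,"dy":-0.07,"dz":0.1,"grip":-0.15},{"ax":0,"ay":0,"az":0,"dx":1,"dy":-0.07,"dz":0.1,"grip":-0.15},{"ax":0,"ay":0,"az":0,"dx":1,"dy":-0.07,"dz":0.1,"grip":-0.15},{"ax":0,"ay":0,"az":0,"dx":1,"dy":-0.07,"dz":0.1,"grip":-0.15}]' >/dev/null;  python3 -m jog '[{"ax":0,"ay":0,"az":-0.045,"dx":0,"dy":0,"dz":0,"grip":-0.15},{"ax":0,"ay":0,"az":-0.045,"dx":0,"dy":0,"dz":0,"grip":-0.15},{"ax":0,"ay":0,"az":-0.045,"dx":0,"dy":0,"dz":0,"grip":-0.15},{"ax":0,"ay":0,"az":-0.045,"dx":0,"dy":0,"dz":0,"grip":-0.15},{"ax":0,"ay":0,"az":-0.045,"dx":0,"dy":0,"dz":0,"grip":-0.15},{"ax":0,"ay":0,"az":-0.045,"dx":0,"dy":0,"dz":0,"grip":-0.15},{"ax":0,"ay":0,"az":-0.045,"dx":0,"dy":0,"dz":0,"grip":-0.15},{"ax":0,"ay":0,"az":-0.045,"dx":0,"dy":0,"dz":0,"grip":-0.15}]'
python3 - <<'E'
from h import *
plan(.6547,-.2564,.12,122.3)
E
```

```text
clock: 2.5
ee_pos: [0.6213, -0.2643, 0.2044]
tcp_rot: [-2.205, -2.2, 0.002]
wrist_force: [1.1, 0.0, 0.0]
gripper_width: 0.575
t 2.5 pos [ 0.6213 -0.2643  0.2044] pen [-0.2614 -0.0935] toolx yaw 89.9 tilt 1.53 grip 0.575 F [1.1 0.  0. ]
need tool shift mm [ 6.5 35.1 83.8] =units [0.22 1.17 2.79]  turn about tool z deg -32.4 =pi share -0.18
joints [-0.52  0.39  1.4   0.01  1.38 -0.52]
```

```bash
cat >> h.py <<'E'
def full(tx,ty,tz,yaw):
    plan(tx,ty,tz,yaw); s=manip.read_state(); M=R.from_rotvec(s['tcp_rot']).as_matrix()
    y=np.radians(yaw); x=np.array([np.cos(y),np.sin(y),0]); z=np.array([0,0,-1.]); D=np.c_[x,np.cross(z,x),z]
    print('rotvec tool frame /pi',(R.from_matrix(M.T@D).as_rotvec()/np.pi).round(4))
E
python3 -m jog '[{"ax":0,"ay":0,"az":-0.045,"dx":0,"dy":0,"dz":0,"grip":-0.15},{"ax":0,"ay":0,"az":-0.045,"dx":0,"dy":0,"dz":0,"grip":-0.15},{"ax":0,"ay":0,"az":-0.045,"dx":0,"dy":0,"dz":0,"grip":-0.15},{"ax":0,"ay":0,"az":-0.045,"dx":0,"dy":0,"dz":0,"grip":-0.15},{"ax":0,"ay":0,"az":0,"dx":0.4,"dy":0.5,"dz":0,"grip":-0.15},{"ax":0,"ay":0,"az":0,"dx":0,"dy":0,"dz":0.5,"grip":-0.15},{"ax":0,"ay":0,"az":0,"dx":0,"dy":0,"dz":0,"grip":-0.15},{"ax":0,"ay":0,"az":0,"dx":0,"dy":0,"dz":0,"grip":-0.15}]'
python3 - <<'E'
from h import *
full(.6547,-.2564,.035,122.3)
E
```

```text
clock: 3.3
ee_pos: [0.625, -0.2423, 0.1833]
tcp_rot: [-1.472, -2.736, -0.011]
wrist_force: [-0.4, 0.4, 1.2]
gripper_width: 0.578
t 3.3 pos [ 0.625  -0.2423  0.1833] pen [-0.2392 -0.0959] toolx yaw 123.4 tilt 2.03 grip 0.578 F [-0.4  0.4  1.2]
need tool shift mm [-33.2  18.5 147.1] =units [-1.11  0.62  4.9 ]  turn about tool z deg 1.1 =pi share 0.006
joints [-0.49  0.4   1.43  0.01  1.35 -1.08]
rotvec tool frame /pi [-0.0033 -0.0108  0.0063]
```

```bash
python3 -m jog '[{"ax":-0.003,"ay":-0.011,"az":0.006,"dx":-0.55,"dy":0.31,"dz":0,"grip":-0.15},{"ax":0,"ay":0,"az":0,"dx":-0.55,"dy":0.31,"dz":0,"grip":-0.15},{"ax":0,"ay":0,"az":0,"dx":0,"dy":0,"dz":0.6,"grip":-0.15},{"ax":0,"ay":0,"az":0,"dx":0,"dy":0,"dz":0.6,"grip":-0.15},{"ax":0,"ay":0,"az":0,"dx":0,"dy":0,"dz":0.6,"grip":-0.15},{"ax":0,"ay":0,"az":0,"dx":0,"dy":0,"dz":0.6,"grip":-0.15},{"ax":0,"ay":0,"az":0,"dx":0,"dy":0,"dz":0.5,"grip":-0.15},{"ax":0,"ay":0,"az":0,"dx":0,"dy":0,"dz":0,"grip":-0.15}]'
python3 - <<'E'
from h import *
full(.6547,-.2564,.035,122.3)
E
```

```text
clock: 4.1
ee_pos: [0.668, -0.2666, 0.0953]
tcp_rot: [1.525, 2.724, -0.006]
wrist_force: [0.5, -0.1, -0.6]
gripper_width: 0.576
t 4.1 pos [ 0.668  -0.2666  0.0953] pen [-0.2609 -0.1402] toolx yaw 121.5 tilt 1.17 grip 0.576 F [ 0.5 -0.1 -0.6]
need tool shift mm [16.8 -6.4 59.9] =units [ 0.56 -0.21  2.  ]  turn about tool z deg -0.8 =pi share -0.004
joints [-0.49  0.56  1.39 -0.    1.18 -1.04]
rotvec tool frame /pi [ 0.002   0.0062 -0.0043]
```

```bash
python3 -m jog '[{"ax":0.002,"ay":0.006,"az":-0.004,"dx":0,"dy":-0.2,"dz":0.4,"grip":-0.15},{"ax":0,"ay":0,"az":0,"dx":0.1,"dy":0,"dz":0.4,"grip":-0.15},{"ax":0,"ay":0,"az":0,"dx":0.1,"dy":0,"dz":0.4,"grip":-0.15},{"ax":0,"ay":0,"az":0,"dx":0,"dy":0,"dz":0.4,"grip":-0.15},{"ax":0,"ay":0,"az":0,"dx":0,"dy":0,"dz":0.2,"grip":-0.15},{"ax":0,"ay":0,"az":0,"dx":0,"dy":0,"dz":0.1,"grip":-0.15},{"ax":0,"ay":0,"az":0,"dx":0,"dy":0,"dz":0,"grip":-0.15},{"ax":0,"ay":0,"az":0,"dx":0,"dy":0,"dz":0,"grip":-0.15}]'
python3 - <<'E'
from h import *
full(.6547,-.2564,.035,122.3)
cv2.imwrite('pics/s1.png',manip.grab_frame('scene'));cv2.imwrite('pics/t1.png',manip.grab_frame('top'))
E
```

```text
clock: 4.9
ee_pos: [0.661, -0.2658, 0.0356]
tcp_rot: [1.516, 2.748, -0.0]
wrist_force: [0.1, 0.3, 0.2]
gripper_width: 0.575
t 4.9 pos [ 0.661  -0.2658  0.0356] pen [-0.2606 -0.1332] toolx yaw 122.2 tilt 0.17 grip 0.575 F [0.1 0.3 0.2]
need tool shift mm [11.3 -0.3  0.5] =units [ 0.38 -0.01  0.02]  turn about tool z deg -0.1 =pi share -0.0
joints [-0.49  0.62  1.41 -0.    1.1  -1.06]
rotvec tool frame /pi [ 0.0004  0.0009 -0.0004]
```

View pics/s1.png

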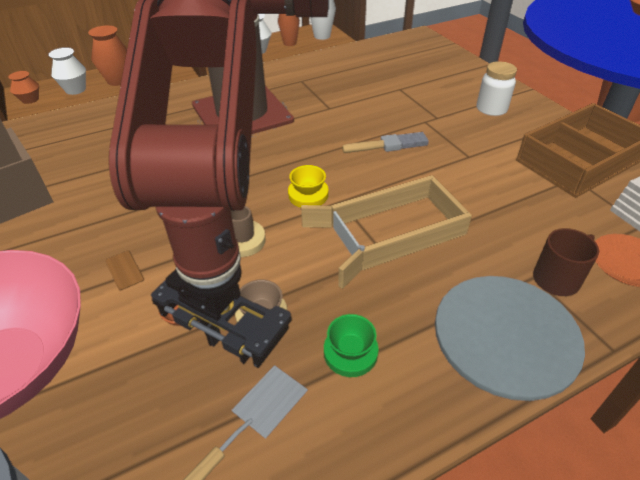

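View pics/t1.png

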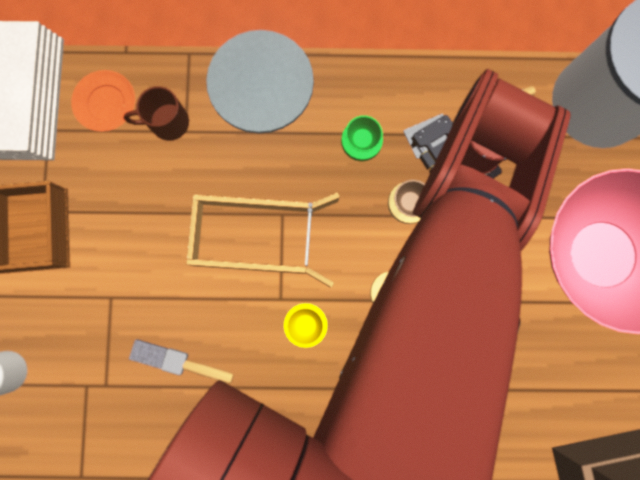

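The scene view shows the fork at (210,340) behind the bowl at (262,300). In the top view the gripper is at about (440,145) and the bowl at (408,201), which hasn't moved.

```bash
python3 -m jog '[{"ax":0,"ay":0,"az":0,"dx":0.4,"dy":0,"dz":0,"grip":-0.15},{"ax":0,"ay":0,"az":0,"dx":0.4,"dy":0,"dz":0,"grip":-0.15},{"ax":0,"ay":0,"az":0,"dx":0.4,"dy":0,"dz":0,"grip":-0.15},{"ax":0,"ay":0,"az":0,"dx":0.4,"dy":0,"dz":0,"grip":-0.15},{"ax":0,"ay":0,"az":0,"dx":0.4,"dy":0,"dz":0,"grip":-0.15},{"ax":0,"ay":0,"az":0,"dx":0.4,"dy":0,"dz":0,"grip":-0.15},{"ax":0,"ay":0,"az":0,"dx":0.2,"dy":0,"dz":0,"grip":-0.15},{"ax":0,"ay":0,"az":0,"dx":0,"dy":0,"dz":0,"grip":-0.15}]'
python3 - <<'E'
from h import *
w=wor(-.075,0)-.043*np.array([np.cos(np.radians(122.3)),np.sin(np.radians(122.3))])
full(w[0],w[1],.035,122.3)
cv2.imwrite('pics/s2.png',manip.grab_frame('scene')[180:400,100:420])
E
```

```text
clock: 5.8
ee_pos: [0.6165, -0.1939, 0.0383]
tcp_rot: [1.511, 2.744, -0.001]
wrist_force: [0.1, -1.7, -0.8]
gripper_width: 0.571
t 5.8 pos [ 0.6165 -0.1939  0.0383] pen [-0.1913 -0.0847] toolx yaw 122.3 tilt 0.54 grip 0.571 F [ 0.1 -1.7 -0.8]
need tool shift mm [100.9  -1.1   2.5] =units [ 3.36 -0.04  0.08]  turn about tool z deg 0.0 =pi share 0.0
joints [-0.43  0.48  1.61 -0.    1.04 -0.99]
rotvec tool frame /pi [0.0013 0.0027 0.0002]
```

View pics/s2.png

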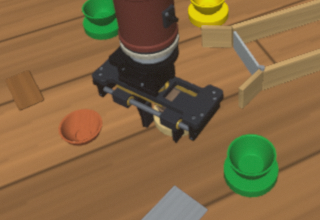

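```bash
python3 -m jog '[{"ax":0.001,"ay":0.003,"az":0,"dx":0.3,"dy":0,"dz":0.1,"grip":-0.15},{"ax":0,"ay":0,"az":0,"dx":0.4,"dy":0,"dz":0.03,"grip":-0.15},{"ax":0,"ay":0,"az":0,"dx":0.4,"dy":0,"dz":0.03,"grip":-0.15},{"ax":0,"ay":0,"az":0,"dx":0.4,"dy":0,"dz":0.02,"grip":-0.15},{"ax":0,"ay":0,"az":0,"dx":0.4,"dy":0,"dz":0.02,"grip":-0.15},{"ax":0,"ay":0,"az":0,"dx":0.4,"dy":0,"dz":0.02,"grip":-0.15},{"ax":0,"ay":0,"az":0,"dx":0.2,"dy":0,"dz":0,"grip":-0.15},{"ax":0,"ay":0,"az":0,"dx":0,"dy":0,"dz":0,"grip":-0.15}]'
python3 - <<'E'
from h import *
w=wor(-.075,0)-.043*np.array([np.cos(np.radians(122.3)),np.sin(np.radians(122.3))])
full(w[0],w[1],.035,122.3)
cv2.imwrite('pics/s3.png',cv2.resize(manip.grab_frame('scene')[160:380,140:460],None,fx=2,fy=2))
E
```

```text
clock: 6.65
ee_pos: [0.58, -0.1311, 0.0367]
tcp_rot: [1.509, 2.737, 0.001]
wrist_force: [1.9, -2.9, 2.2]
gripper_width: 0.575
t 6.65 pos [ 0.58   -0.1311  0.0367] pen [-0.1307 -0.0446] toolx yaw 122.3 tilt 0.91 grip 0.575 F [ 1.9 -2.9  2.2]
need tool shift mm [28.3 -3.9  1.3] =units [ 0.94 -0.13  0.04]  turn about tool z deg -0.0 =pi share -0.0
joints [-0.35  0.38  1.76 -0.    0.99 -0.92]
rotvec tool frame /pi [ 0.0026  0.0043 -0.0002]
```

View pics/s3.png

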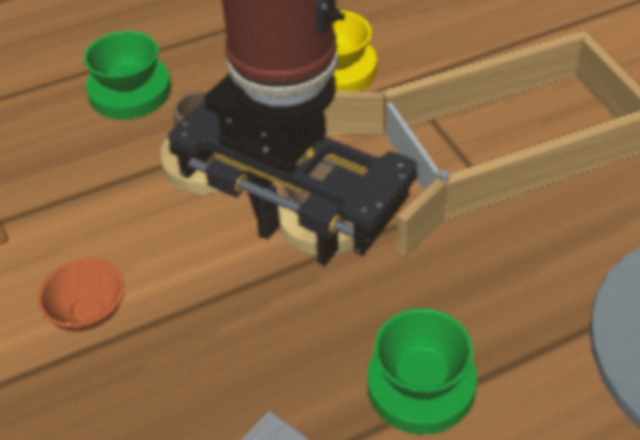

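The bowl is cupped in the fork at about crop (315,225). The body is close to the cup's column, about 10 mm above it, so I'll turn it away while pushing.

```bash
python3 -m jog '[{"ax":0.003,"ay":0.004,"az":0.022,"dx":0.38,"dy":0.0,"dz":0.03,"grip":-0.15},{"ax":0,"ay":0,"az":0.022,"dx":0.38,"dy":0,"dz":0.03,"grip":-0.15},{"ax":0,"ay":0,"az":0.022,"dx":0.38,"dy":-0.03,"dz":0.02,"grip":-0.15},{"ax":0,"ay":0,"az":0.022,"dx":0.38,"dy":-0.06,"dz":0.02,"grip":-0.15},{"ax":0,"ay":0,"az":0.022,"dx":0.36,"dy":-0.08,"dz":0.02,"grip":-0.15},{"ax":0,"ay":0,"az":0.022,"dx":0.36,"dy":-0.11,"dz":0.02,"grip":-0.15},{"ax":0,"ay":0,"az":0,"dx":0,"dy":0,"dz":0,"grip":-0.15},{"ax":0,"ay":0,"az":0,"dx":0,"dy":0,"dz":0,"grip":-0.15}]'
python3 - <<'E'
from h import *
w=wor(-.060,0)
full(w[0],w[1],.035,86.7)
cv2.imwrite('pics/s4.png',cv2.resize(manip.grab_frame('scene')[160:380,140:460],None,fx=2,fy=2))
cv2.imwrite('pics/t4.png',manip.grab_frame('top'))
E
```

```text
clock: 7.5
ee_pos: [0.5481, -0.076, 0.0342]
tcp_rot: [2.067, 2.357, -0.008]
wrist_force: [1.9, -2.3, 2.6]
gripper_width: 0.577
t 7.5 pos [ 0.5481 -0.076   0.0342] pen [-0.0776 -0.0096] toolx yaw 97.5 tilt 0.48 grip 0.577 F [ 1.9 -2.3  2.6]
need tool shift mm [19.1 -6.1 -1. ] =units [ 0.64 -0.2  -0.03]  turn about tool z deg 10.8 =pi share 0.06
joints [-0.28  0.31  1.86 -0.01  0.97 -0.4 ]
rotvec tool frame /pi [0.0004 0.0027 0.0601]
```

View pics/s4.png

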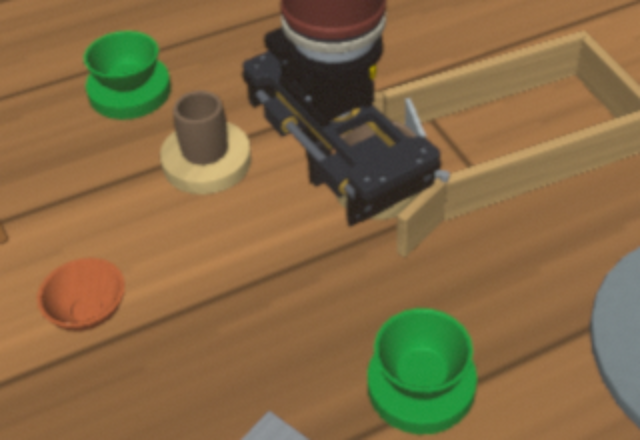

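View pics/t4.png

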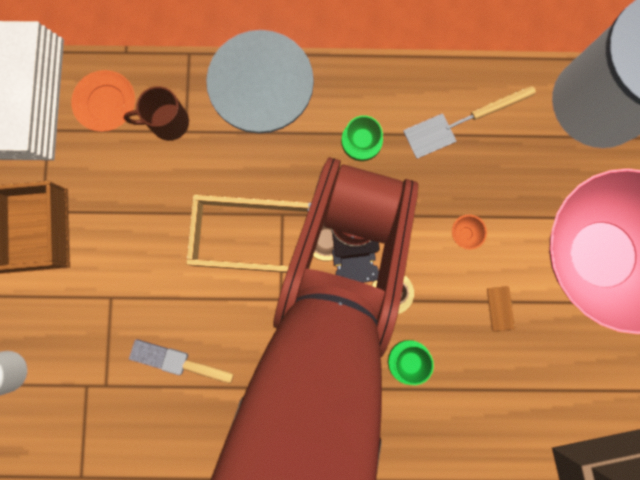

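The bowl sits in the fork at the mouth of the gate: top view (326,243), with its board just starting the flap in the scene crop at (412,118). The cup stands untouched. I'll straighten and push through.

```bash
python3 -m jog '[{"ax":0,"ay":0.002,"az":0.015,"dx":0.4,"dy":-0.1,"dz":0,"grip":-0.15},{"ax":0,"ay":0,"az":0.015,"dx":0.4,"dy":-0.08,"dz":0,"grip":-0.15},{"ax":0,"ay":0,"az":0.015,"dx":0.4,"dy":-0.06,"dz":0,"grip":-0.15},{"ax":0,"ay":0,"az":0.015,"dx":0.4,"dy":-0.04,"dz":0,"grip":-0.15},{"ax":0,"ay":0,"az":0,"dx":0.4,"dy":0,"dz":0,"grip":-0.15},{"ax":0,"ay":0,"az":0,"dx":0.4,"dy":0,"dz":0,"grip":-0.15},{"ax":0,"ay":0,"az":0,"dx":0.2,"dy":0,"dz":0,"grip":-0.15},{"ax":0,"ay":0,"az":0,"dx":0,"dy":0,"dz":0,"grip":-0.15}]'
python3 - <<'E'
from h import *
w=wor(.117,0)
full(w[0],w[1],.035,86.7)
cv2.imwrite('pics/s5.png',cv2.resize(manip.grab_frame('scene')[140:360,220:500],None,fx=2,fy=2))
E
```

```text
clock: 8.4
ee_pos: [0.5369, -0.0105, 0.0337]
tcp_rot: [2.282, 2.146, -0.032]
wrist_force: [1.1, -1.6, 0.9]
gripper_width: 0.578
t 8.4 pos [ 0.5369 -0.0105  0.0337] pen [-0.0128  0.0054] toolx yaw 86.5 tilt 1.27 grip 0.578 F [ 1.1 -1.6  0.9]
need tool shift mm [129.8   4.9  -4. ] =units [ 4.33  0.16 -0.13]  turn about tool z deg -0.2 =pi share -0.001
joints [-0.15  0.28  1.9  -0.03  0.97 -0.08]
rotvec tool frame /pi [-0.0023  0.0067 -0.0012]
```

View pics/s5.png

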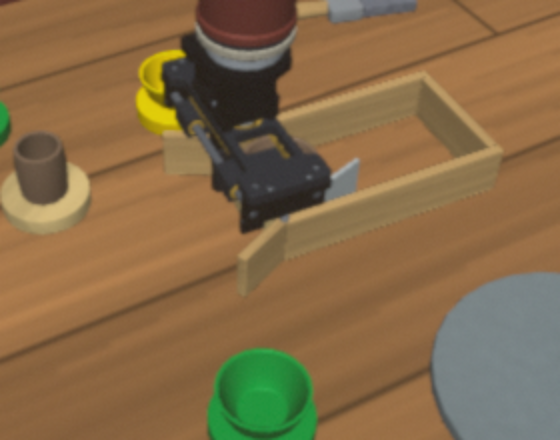

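Flap wide open, bowl between the gate posts. I'll keep pushing.

```bash
python3 -m jog '[{"ax":-0.002,"ay":0.006,"az":0,"dx":0.4,"dy":0.04,"dz":0,"grip":-0.15},{"ax":0,"ay":0,"az":0,"dx":0.4,"dy":0.04,"dz":0,"grip":-0.15},{"ax":0,"ay":0,"az":0,"dx":0.4,"dy":0.04,"dz":0,"grip":-0.15},{"ax":0,"ay":0,"az":0,"dx":0.4,"dy":0.04,"dz":0,"grip":-0.15},{"ax":0,"ay":0,"az":0,"dx":0.4,"dy":0.04,"dz":0,"grip":-0.15},{"ax":0,"ay":0,"az":0,"dx":0.4,"dy":0,"dz":0,"grip":-0.15},{"ax":0,"ay":0,"az":0,"dx":0.4,"dy":0,"dz":0,"grip":-0.15},{"ax":0,"ay":0,"az":0,"dx":0,"dy":0,"dz":0,"grip":-0.15}]'
python3 - <<'E'
from h import *
w=wor(.117,0)
full(w[0],w[1],.035,86.7)
cv2.imwrite('pics/s6.png',cv2.resize(manip.grab_frame('scene')[140:360,220:500],None,fx=2,fy=2))
cv2.imwrite('pics/t6.png',manip.grab_frame('top'))
E
```

```text
clock: 9.25
ee_pos: [0.5437, 0.064, 0.0325]
tcp_rot: [2.286, 2.154, -0.036]
wrist_force: [-0.5, 0.2, 0.6]
gripper_width: 0.573
t 9.25 pos [0.5437 0.064  0.0325] pen [0.0619 0.0029] toolx yaw 86.6 tilt 1.31 grip 0.573 F [-0.5  0.2  0.6]
need tool shift mm [55.   2.7 -3.5] =units [ 1.83  0.09 -0.12]  turn about tool z deg -0.1 =pi share -0.001
joints [-0.02  0.31  1.86 -0.02  0.99  0.05]
rotvec tool frame /pi [-0.005   0.0053 -0.0006]
```

View pics/s6.png

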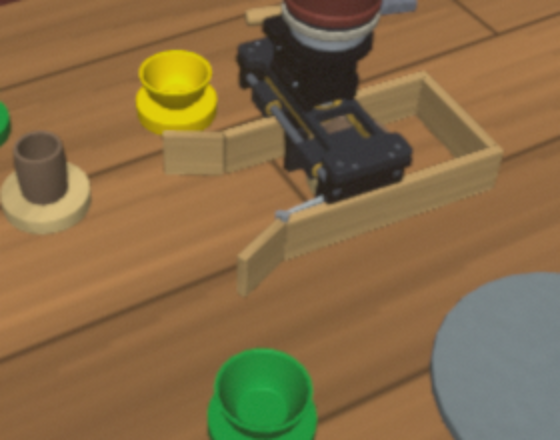

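View pics/t6.png

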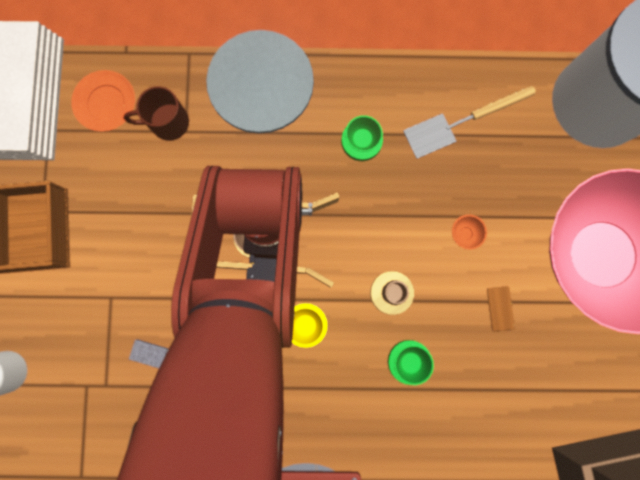

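```bash
python3 -m jog '[{"ax":-0.004,"ay":0.005,"az":0,"dx":0.4,"dy":0.03,"dz":-0.05,"grip":-0.15},{"ax":0,"ay":0,"az":0,"dx":0.4,"dy":0.03,"dz":0,"grip":-0.15},{"ax":0,"ay":0,"az":0,"dx":0.4,"dy":0.03,"dz":0,"grip":-0.15},{"ax":0,"ay":0,"az":0,"dx":0.4,"dy":0,"dz":0,"grip":-0.15},{"ax":0,"ay":0,"az":0,"dx":0.25,"dy":0,"dz":0,"grip":-0.15},{"ax":0,"ay":0,"az":0,"dx":0.1,"dy":0,"dz":0,"grip":-0.15},{"ax":0,"ay":0,"az":0,"dx":0,"dy":0,"dz":0,"grip":-0.15},{"ax":0,"ay":0,"az":0,"dx":0,"dy":0,"dz":0,"grip":-0.15}]'
python3 - <<'E'
from h import *
w=wor(.117,0)
full(w[0],w[1],.035,86.7)
cv2.imwrite('pics/s7.png',cv2.resize(manip.grab_frame('scene')[140:360,220:500],None,fx=2,fy=2))
cv2.imwrite('pics/t7.png',manip.grab_frame('top')[150:330,150:450])
E
```

```text
clock: 10.15
ee_pos: [0.547, 0.1234, 0.0317]
tcp_rot: [-2.284, -2.15, 0.013]
wrist_force: [-1.0, -3.3, 2.3]
gripper_width: 0.577
t 10.15 pos [0.547  0.1234 0.0317] pen [0.1215 0.003 ] toolx yaw 86.5 tilt 0.54 grip 0.577 F [-1.  -3.3  2.3]
need tool shift mm [-4.5  2.9 -3.3] =units [-0.15  0.1  -0.11]  turn about tool z deg -0.2 =pi share -0.001
joints [ 0.08  0.33  1.83 -0.    0.98  0.14]
rotvec tool frame /pi [-0.0029  0.0009 -0.001 ]
```

View pics/s7.png

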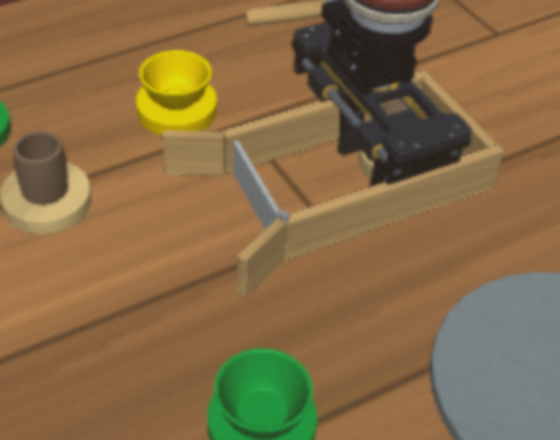

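View pics/t7.png

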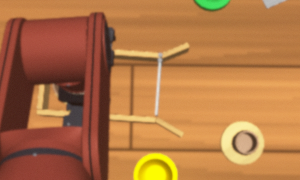

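The flap swung shut behind the fork: the scene crop shows it straight across at (258,185). Next I back off a few mm and lift straight up.

```bash
python3 -m jog '[{"ax":0,"ay":0,"az":0,"dx":-0.15,"dy":0.1,"dz":0,"grip":-0.15},{"ax":0,"ay":0,"az":0,"dx":-0.15,"dy":0,"dz":0,"grip":-0.15},{"ax":0,"ay":0,"az":0,"dx":0,"dy":0,"dz":-0.3,"grip":-0.15},{"ax":0,"ay":0,"az":0,"dx":0,"dy":0,"dz":-0.6,"grip":-0.15},{"ax":0,"ay":0,"az":0,"dx":0,"dy":0,"dz":-0.8,"grip":-0.15},{"ax":0,"ay":0,"az":0,"dx":0,"dy":0,"dz":-1,"grip":-0.15},{"ax":0,"ay":0,"az":0,"dx":0,"dy":0,"dz":-1,"grip":-0.15},{"ax":0,"ay":0,"az":0,"dx":0,"dy":0,"dz":-1,"grip":-0.15}]' ; python3 -m jog '[{"ax":0,"ay":0,"az":0,"dx":-0.8,"dy":0,"dz":-0.8,"grip":-0.15},{"ax":0,"ay":0,"az":0,"dx":-1,"dy":0,"dz":-0.3,"grip":-0.15},{"ax":0,"ay":0,"az":0,"dx":-1,"dy":0,"dz":-0.3,"grip":-0.15},{"ax":0,"ay":0,"az":0,"dx":-1,"dy":0,"dz":-0.3,"grip":-0.15},{"ax":0,"ay":0,"az":0,"dx":-1,"dy":0,"dz":0,"grip":-0.15},{"ax":0,"ay":0,"az":0,"dx":-1,"dy":0,"dz":0,"grip":-0.15},{"ax":0,"ay":0,"az":0,"dx":-1,"dy":0,"dz":0,"grip":-0.15},{"ax":0,"ay":0,"az":0,"dx":-1,"dy":0,"dz":0,"grip":-0.15}]'
python3 - <<'E'
from h import *
cv2.imwrite('pics/s8.png',manip.grab_frame('scene'))
cv2.imwrite('pics/t8.png',manip.grab_frame('top'))
E
```

```text
clock: 11.05
ee_pos: [0.5463, 0.1133, 0.173]
tcp_rot: [-2.28, -2.137, 0.024]
wrist_force: [0.9, -0.3, -0.0]
gripper_width: 0.577
clock: 11.85
ee_pos: [0.5354, -0.1243, 0.239]
tcp_rot: [-2.282, -2.152, -0.001]
wrist_force: [-0.0, -0.7, 0.1]
gripper_width: 0.577
```

View pics/s8.png

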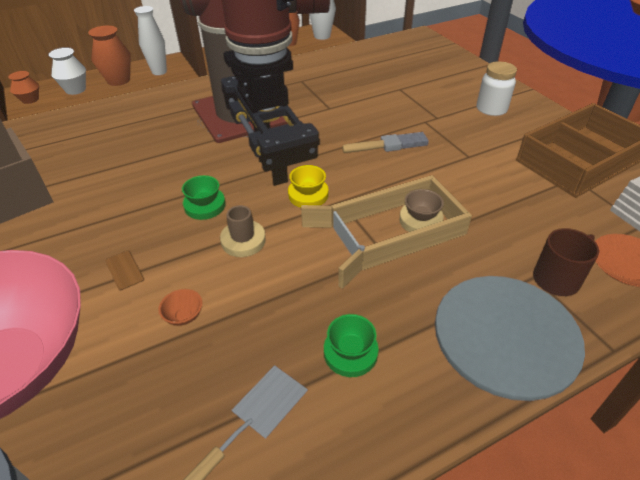

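View pics/t8.png

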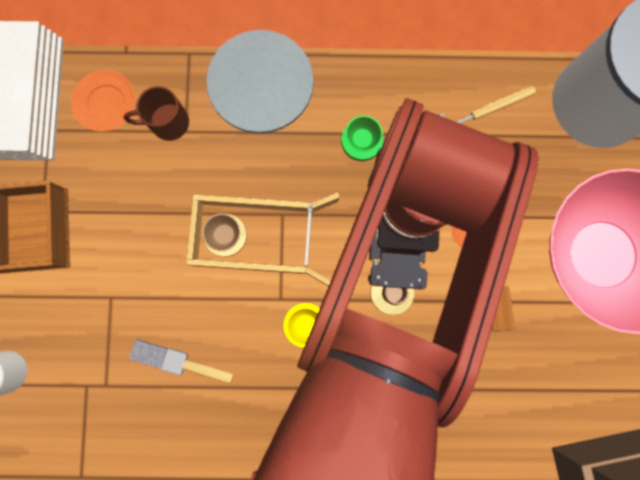

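The bowl now stands upright inside the pen at top (224,234), scene (422,212). The flap is shut at (308,236) and the cup is at its old place. I'll put numbers to it.

Run:
```python
from h import *
im=cv2.imread('pics/t8.png'); hsv=cv2.cvtColor(im,cv2.COLOR_BGR2HSV)
p,m=board(im,'top',(225,235),25)
cl=cv2.dilate(((hsv[...,2]<125)&(hsv[...,1]<150)).astype(np.uint8),np.ones((5,5)))
w=ray('top',p,.018); q=w[[cl[y,x]==0 for x,y in p]]; c=circ(q); print('bowl',len(q),c,'pen',pen(c))
s0=cv2.imread('pics/scene0.png');s8=cv2.imread('pics/s8.png')
print('cup scene diff',cv2.absdiff(s0,s8)[205:260,215:270].mean())
f=ray('top',np.array([(377,160),(367,332)])/2.9+[180,150]-.33,.046)
d=cv2.absdiff(cv2.imread('pics/top0.png'),im)[205:266,300:314]; print('flap px diff',d.mean())
s=manip.read_state(); print(s['clock'],s['wrist_force'],s['ee_pos'])
```

```text
bowl 124 [0.54845353 0.16283014 0.04028915] pen [0.16087738 0.00381354]
cup scene diff 3.60099173553719
flap px diff 26.80093676814988
11.95 [0.29289802 0.12673098 0.97163233] [ 0.53541073 -0.12645226  0.23895663]
```

The flap patch differs more than I expected between the two pictures. I'll check it closely before handing in.

Run:
```python
from h import *
b=manip.grab_frame('top'); a=cv2.imread('pics/top0.png')
for nm,im in(('before',a),('now',b)):
    h=cv2.cvtColor(im,cv2.COLOR_BGR2HSV); r=h[208:262,296:322]
    m=(r[...,1]<80)&(r[...,2]>120); y,x=np.nonzero(m); w=ray('top',np.c_[x+296,y+208],.046)
    l=cv2.fitLine(np.float32(w),cv2.DIST_HUBER,0,.01,.01).ravel(); print(nm,len(x),'dir deg',np.degrees(np.arctan2(l[1],l[0])),'mid',w.mean(0))
cv2.imwrite('pics/f.png',np.hstack([cv2.resize(i[190:280,260:350],None,fx=4,fy=4,interpolation=cv2.INTER_CUBIC) for i in(a,b)]))
```

```text
before 173 dir deg -3.3432004 mid [0.55041098 0.00091761]
now 187 dir deg -3.3787692 mid [0.55078789 0.00100294]
```

View pics/f.png

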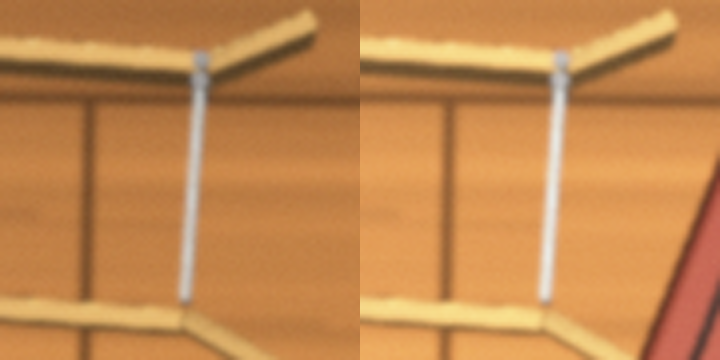

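The flap lies at the same angle as at the start (-3.34° before, -3.38° now). The difference was only a change in picture brightness, so I'm handing in.

```bash
python3 -c "
from rig import manip
print(manip.finish_job(), manip.read_state()['clock'])"
```

```text
the job is handed in; nothing more can be done
the job is handed in; nothing more can be done
```

The bowl's board is in the drying pen with the flap shut behind it, and I handed the job in at about 12 s. `finish_job` gives no verdict, so this rests on my own last checks.

I opened the gripper to about 50 mm and pushed the board from behind with the two fingers, tips about 10 mm above the bench. It went diagonally to the pen's centre line and then straight in through the flap. After that I backed off a few mm, lifted straight up and moved away.

What the last checks showed:
- **Bowl:** its board's centre is 161 mm past the gate and 4 mm off the centre line, and the bowl looks upright in both views.
- **Flap:** it lies within 0.04° of its starting line. A first pixel comparison of the flap area disagreed, but that was a change in picture brightness, as the line fit showed.
- **Cup:** its board shows no visible shift in the scene view. I did not re-measure it in the top view because the arm partly covered it.
- **Robot:** it touches nothing, and the readings I took showed only a few N at the wrist.

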